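# Line up four blanks on the stop rail with a straightedge

## Robot

A 7-joint arm with a two-finger parallel gripper is mounted at the origin on a cart in front of the work surface, level with it; the furniture and walls round the work are solid. World frame = base frame: x ahead of the robot, y to its left, z up, the work surface at z = 0. Lengths are in mm, angles in rad, forces in N, time in s.
With the tool pointing down it reaches from about 350 to 900 mm from the base axis. Payload 7.2 kg.
Tool frame: the origin (TCP) lies midway between the tips of the shut fingers; the grasp point (between the pads) lies 19 mm behind it; z points along the fingers, y is the line along which they close (so a half turn about z gives the same grasp; the last joint's range is limited). The gripper opens to 85 mm and grips with 20 to 120 N. Pads are 22 mm wide; open, the fingers measure 114 mm over their backs; the gripper's body (76 mm by 85 mm) begins 54 mm behind the grasp point. The pads swing forward as they close: fully open they stand 13 mm farther back than shut.
Start: joints at [-1.333, 0.411, -0.013, 1.596, 0.006, 1.134, -0.082], TCP at [188.169, 596.004, 231.297] pointing down, gripper open.
Joint ranges: [-2.95, 2.95], [-0.29, 1.99], [-1.47, 1.44], [0.14, 2.54], [-1.03, 4.17], [0.13, 1.85], [-2.86, 2.86]. Speed limits (rad/s): [2.39, 2.39, 3.01, 3.01, 3.14, 3.14, 3.14].

## Interface

Orientations are given as a unit quaternion [w, x, y, z].
In Python, from rig import read_state, imaging, order gives the robot as it stands.
- The arm moves only by the tool arm_command, never from a script. Its argument "targets" is a list of rows, each an object with "xyz": the shift along the tool's x, y, z in m, a list of three; "turn": the turn about the tool's z in degrees; "claw": the finger opening in m, from 0 to 0.0854. A call has 1 to 20 rows; each row is the pose to reach, as a shift and turn from the pose commanded when the call began, along the tool's axes at that moment; what a row does not reach only later rows make up. A row lasts 1/10 s, in which the tool goes at most 50 mm and 8.59 degrees, less where a joint would pass 70% of its speed; a pose out of reach is approached as far as the arm can. A call with a gripper value outside its range is refused whole. The fingers move at their own pace and stop on an object; the grip force is fixed at half the most. Time passes only in rows, so rows that repeat a pose let the fingers close. It gives the time, the measured TCP pose, the force, the opening and the grip force at its end, in the units of the state.
- read_state(): the state, without advancing time (a new reading comes with each control period).
- imaging.get_image(name): name is "scene" or "top" or "wrist"; returns a dict with "image" (420x560x3 uint8, red, green, blue), "range_z" (420x560 float32, mm along the optical axis (not along the pixel's ray), 0 where there is no reading), "camera_matrix" (3x3 intrinsics, pixels), "rvec" (rotation vector, rad) and "tvec" (3), from world to camera coordinates, as OpenCV has them; the wrist camera has in their place "tool_from_camera" (4x4, takes a point from camera to tool coordinates, whose origin is the TCP and whose axes are the flange's). Camera axes: x right, y down, z forward; pixel columns grow to the right and rows downward; lengths in mm; the calibration is good to about 2 mm. A picture is of the moment at which its call begins: read the wrist's pose just before it.
- order.hand_in(): hands the job in; it is judged then, once.
The state is a dict: "time_s": time; "joint_pos": joint angles; "dq": joint speeds; "tau": joint torques, N m; "ee_pos": TCP position; "tool_rot": TCP orientation; "contact_force": force on the tool from outside, world axes, zero at the start; "torque": the same for the moment, N m; "grip_width": opening from 0.0 (shut) to 1.0 (fully open); "grip_force": force on a finger pad.
Only numpy, scipy, OpenCV 4.12 (cv2) and the standard library are available. Lean on these libraries where they do the work, as an engineer would, in place of code of your own. Each camera call takes 0.05 s, during which the arm holds its last target. There are 200 camera calls.

## Task

Square up the four loose beech blanks for gang marking: pick up the straightedge (it has a wooden grip) and with it push all four together, end on, against the steel stop rail, then press the whole row evenly with about 18 N for half a second, so that every blank bears with more than 1 N at both ends and none ever takes more than 8 N. Touch the blanks only with the straightedge; then draw it back off the row and stand it on the board in front of them, leaving the blanks flush on the rail and the tin, sanding block and tape where they are.

Things in the scene. Friction and masses are not known exactly. Their poses are not given: they have to be found in the camera images.
- board: Fixed plywood work board 300 x 350 mm (x, y) lying over the papers; its flat top is 52 mm above the counter. A blank that is askew can jam cornerwise between straightedge and rail, felt as force before the row is home: ease off, and shift the straightedge a few mm sideways while pushing so that it turns square. Origin: middle of its underside, at counter level; z up.
- rail: Steel stop rail fixed on the work board: an upright working face 230 mm long (along its y) and 32 mm high, with a 40 mm deep foot behind it. Origin: at the level of the board's top, in the middle of the working face. +x is square to the face and points INTO the rail, away from the blanks (the pushing direction); z up. The blanks lie on the -x side. Rigid: it does not give.
- straightedge_grip (a point): Straightedge, 0.22 kg, at first on the counter right of the board: aluminium bar 190 mm long (y), 20 thick (x), 26 high, standing upright on its 20 mm side; either long face may push. On its middle an upright wooden grip 14 mm thick (x), 50 long (y), from 26 to 80 mm above the bar's underside. The point lies in the grip, 58 mm above the underside. Keep fingers above the 28 mm tall blanks.
- tin_centre (a point): Round flat wax tin, 58 mm across, 26 mm high, loose bystander; its centre.
- sanding_block_centre (a point): Cork sanding block 42 x 76 x 27 mm, loose bystander; its centre.
- tape_centre (a point): Roll of masking tape 85 mm across, 25 mm high, lying flat, loose bystander; its centre.
- blank1_centre (a point): Beech blank 1 of four equal loose ones, counted from the rail's +y end; 34 x 56 x 28 mm high, about 0.08 kg, lying flat on the board in front of the rail, gaps between them. The point is its centre, 14 mm up; y runs along the 56 mm length, roughly square to the rail; pushed home, its 34 mm wide end bears on the rail (centre 28 mm in front of the face). Friction on the board about 0.6.
- blank2_centre (a point): Beech blank 2 of four equal loose ones, counted from the rail's +y end; 34 x 56 x 28 mm high, about 0.08 kg, lying flat on the board in front of the rail, gaps between them. The point is its centre, 14 mm up; y runs along the 56 mm length, roughly square to the rail; pushed home, its 34 mm wide end bears on the rail (centre 28 mm in front of the face). Friction on the board about 0.6.
- blank3_centre (a point): Beech blank 3 of four equal loose ones, counted from the rail's +y end; 34 x 56 x 28 mm high, about 0.08 kg, lying flat on the board in front of the rail, gaps between them. The point is its centre, 14 mm up; y runs along the 56 mm length, roughly square to the rail; pushed home, its 34 mm wide end bears on the rail (centre 28 mm in front of the face). Friction on the board about 0.6.
- blank4_centre (a point): Beech blank 4 of four equal loose ones, counted from the rail's +y end; 34 x 56 x 28 mm high, about 0.08 kg, lying flat on the board in front of the rail, gaps between them. The point is its centre, 14 mm up; y runs along the 56 mm length, roughly square to the rail; pushed home, its 34 mm wide end bears on the rail (centre 28 mm in front of the face). Friction on the board about 0.6.

How it is judged (in metres and radians):
On the way:
1. all four blanks are pressed between straightedge and rail at once, each with more than 1 N at both ends (contact force between each of straightedge, rail and blank1 above 1 N and contact force between each of straightedge, rail and blank2 above 1 N and contact force between each of straightedge, rail and blank3 above 1 N and contact force between each of straightedge, rail and blank4 above 1 N), for 0.3 s.
At the end, for the whole second after the job is handed in: All four blanks lie flat with their near-to-rail ends within 2.5 mm of the rail's face and square to it within 0.06 rad; the straightedge stands at rest and upright on the board in front of the blanks, its face clear of a flush row (its middle more than 76 mm in front of the rail's face) (x of blank1_centre in the frame of rail between -0.0305 and -0.025 m and angle between the y axis of each of blank1_centre, blank2_centre, blank3_centre, blank4_centre and the x axis of rail, either way round below 0.06 rad and z of each of blank1_centre, blank2_centre, blank3_centre, blank4_centre in the frame of rail below 0.018 m and angle between each of blank1_centre, blank2_centre, blank3_centre, blank4_centre, straightedge_grip's own z axis and vertical below 0.1 rad and x of blank2_centre in the frame of rail between -0.0305 and -0.025 m and x of blank3_centre in the frame of rail between -0.0305 and -0.025 m and x of blank4_centre in the frame of rail between -0.0305 and -0.025 m and z of straightedge_grip in the frame of rail between 0.054 and 0.062 m and linear speed of straightedge below 0.01 m/s and x of straightedge_grip in the frame of rail below -0.076 m); the robot touches nothing.
It fails at once if a blank is pressed with more than 8 N (contact force between any of straightedge, rail and blank1 above 8 N or contact force between any of straightedge, rail and blank2 above 8 N or contact force between any of straightedge, rail and blank3 above 8 N or contact force between any of straightedge, rail and blank4 above 8 N).
It fails at once if the robot touches a blank itself instead of using the straightedge (contact force between any of the fingers, the arm and blank1 above 0.5 N or contact force between any of the fingers, the arm and blank2 above 0.5 N or contact force between any of the fingers, the arm and blank3 above 0.5 N or contact force between any of the fingers, the arm and blank4 above 0.5 N).
It fails at once if a bystander (tin, sanding block or tape) is shifted by more than 15 mm (distance of any of tin_centre, sanding_block_centre, tape_centre from where it was at the start of the episode above 0.015 m).
It also fails if it takes over 67 s, if anything falls off the work surface, if the arm or the gripper's body presses on something with over 40 N, if the wrist force passes 120 N, or if a joint passes its speed limit or range.

## Working session

There is one attempt and no reset: what is moved stays moved. The work goes in short steps, Python scripts to look and compute and a tool call to move; the robot and the scene stay as the last step left them, time stands still between calls to the robot, and variables do not carry over. Pictures are saved under pics/ and viewed, at most 10 in all, crops included, and the job is handed in when it is done.

Besides the shell and the picture viewer there is one more tool, called after "Call:" in YAML: its name, and indented under it one key for each argument. arm_command: Moves the arm, as the interface text tells. Its arguments: {"type":"object","properties":{"targets":{"type":"array"}},"required":["targets"]}

```bash
mkdir -p pics; ls; cat > h.py <<'E'
import numpy as np, cv2
from rig import read_state, imaging, order
def get(n):
    d=imaging.get_image(n); np.savez(f'{n}.npz',**d); return d
def pts(d):
    """world xyz per pixel from depth"""
    K=np.array(d['camera_matrix']);Z=d['range_z'].astype(float);v,u=np.mgrid[:Z.shape[0],:Z.shape[1]]
    P=np.stack([(u-K[0,2])/K[0,0]*Z,(v-K[1,2])/K[1,1]*Z,Z],-1)
    R=cv2.Rodrigues(np.array(d['rvec'],float))[0]
    return (P-np.array(d['tvec'],float).reshape(3))@R
def ray(d,uv,z):
    K=np.array(d['camera_matrix']);R=cv2.Rodrigues(np.array(d['rvec'],float))[0];t=np.array(d['tvec'],float).reshape(3)
    uv=np.atleast_2d(uv).astype(float);r=np.c_[(uv[:,0]-K[0,2])/K[0,0],(uv[:,1]-K[1,2])/K[1,1],np.ones(len(uv))]@R
    c=-R.T@t; return c+r*((z-c[2])/r[:,2])[:,None]
E
python3 - <<'E'
from h import *
s=read_state();print(s)
for n in('top','scene'):
    d=get(n);cv2.imwrite(f'pics/{n}1.png',d['image'][:,:,::-1]);print(n,d['camera_matrix'],d['rvec'],d['tvec'])
E
```

```text
pics
{'time_s': 0.0, 'joint_pos': array([-1.33319954,  0.41191733, -0.01271641,  1.59703706,  0.00562414,
        1.13432372, -0.08219943]), 'dq': array([ 2.64944480e-03, -8.06247958e-04, -1.31103076e-03,  1.03844604e-03,
       -8.41950207e-06,  1.38498583e-03,  2.41818834e-04]), 'tau': array([-1.81982141e-04, -6.00622845e+01,  6.81951083e-01, -2.99400043e+01,
        1.37848168e-02,  1.06537718e-02,  2.28381452e-05]), 'ee_pos': array([188.052408  , 595.51267625, 230.4450673 ]), 'tool_rot': array([-5.73422848e-05,  1.52283821e-01,  9.88336460e-01, -8.22866081e-04]), 'contact_force': array([ 0.54710772,  1.10672497, -0.83611357]), 'torque': array([ 0.00610456, -0.0109656 , -0.00308368]), 'grip_force': 0.0, 'grip_width': 0.9983618215797828}
top [[545.70284295   0.         284.4080849 ]
 [  0.         545.70284295 206.60308134]
 [  0.           0.           1.        ]] [ 2.19635971 -2.17341008  0.07038699] [ 236.11168934  613.56718865 1246.64272098]
scene [[428.60553854   0.         277.84939317]
 [  0.         428.60553854 211.54258795]
 [  0.           0.           1.        ]] [ 2.01264723 -0.96867057  0.5294583 ] [-181.88909152  420.68364222  450.67708872]
```

View pics/top1.png

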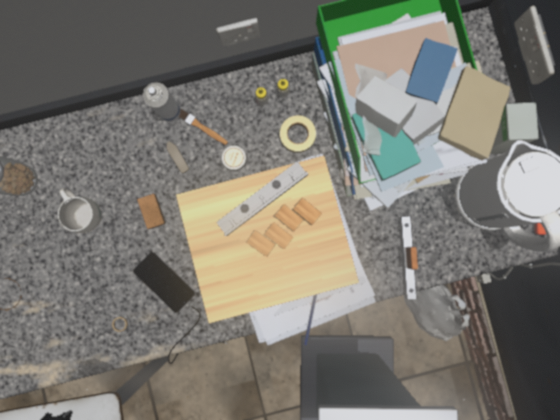

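View pics/scene1.png

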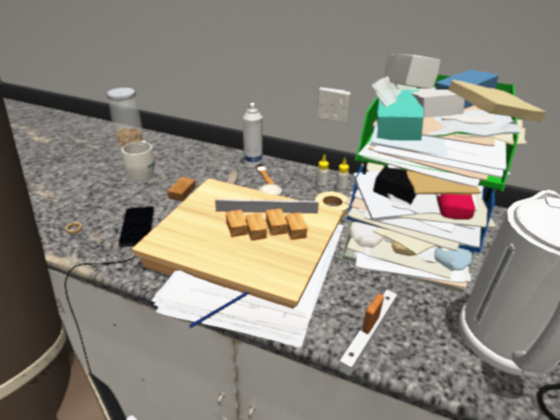

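The top view shows the board at about (268,240), the rail from (225,228) to (303,172), and the blanks near (260,242), (279,235), (289,217) and (308,211). The straightedge runs from (406,218) to (411,297), with its grip at about (413,258). The scene view agrees: the straightedge stands at (370,325) next to the kettle.

```bash
cat > m.py <<'E'
from h import *
def load(n): return dict(np.load(f'{n}.npz'))
def blanks(d,z=80,box=(225,190,335,260)):
    hsv=cv2.cvtColor(d['image'],cv2.COLOR_RGB2HSV);P=pts(d)
    x0,y0,x1,y1=box;m=np.zeros(hsv.shape[:2],np.uint8);m[y0:y1,x0:x1]=1
    return hsv,P,m
def rect(d,mask,z,amin=60):
    """min-area rects, cast on plane z: centre, long-axis angle, sizes"""
    out=[]
    for c in cv2.findContours(mask.astype(np.uint8),cv2.RETR_EXTERNAL,cv2.CHAIN_APPROX_NONE)[0]:
        if cv2.contourArea(c)<amin: continue
        w=ray(d,c.reshape(-1,2),z)[:,:2].astype(np.float32)
        b=cv2.boxPoints(cv2.minAreaRect(w));e=[b[1]-b[0],b[2]-b[1]];l=max(e,key=np.linalg.norm)
        out.append((b.mean(0).round(1),round(float(np.degrees(np.arctan2(l[1],l[0])))%180,1),sorted([round(float(np.linalg.norm(x)),1) for x in e])))
    return out
E
python3 - <<'E'
from m import *
for n in('top','scene'):
    d=load(n);hsv,P,_=blanks(d);Z=P[...,2]
    print(n)
    uv={'top':[(260,242),(279,235),(289,217),(308,211),(262,200),(220,280),(409,235),(410,285),(413,258),(298,133),(233,157),(150,210)],'scene':[(237,219),(257,222),(277,217),(297,224),(265,205),(220,265),(385,303),(352,350),(374,300),(375,312)]}[n]
    for u,v in uv: print((u,v),P[v,u].round(0),hsv[v,u])
d=load('top');hsv,P,_=blanks(d);Z=P[...,2]
c=np.zeros(Z.shape,bool)
b=c.copy();b[190:262,240:330]=1
m=b&(Z>70)&(Z<92)&(hsv[...,1]>115)
cv2.imwrite('pics/m.png',m*255)
print('blanks',*rect(d,m,80),sep='\n')
b=c.copy();b[150:245,205:320]=1
m=b&(Z>74)&(hsv[...,1]<70)
print('rail',*rect(d,m,84),sep='\n')
b=c.copy();b[205:310,390:425]=1
m=b&(Z>15)&(Z<40)&(hsv[...,2]>150)
print('se',*rect(d,m,26),sep='\n')
m=b&(Z>55)
print('grip',*rect(d,m,80,20),sep='\n')
E
```

```text
top
(260, 242) [528. 295.  81.] [ 16 105 204]
(279, 235) [ 525.  237. 1286.] [ 16 108 205]
(289, 217) [584. 232.  80.] [ 15 114 202]
(308, 211) [598. 190.  80.] [ 15 118 203]
(262, 200) [622. 292.  72.] [ 13  10 185]
(220, 280) [442. 386.  49.] [ 19  85 216]
(409, 235) [548. -45.  27.] [113   5 219]
(410, 285) [434. -48.  24.] [113   5 216]
(413, 258) [497. -41.  85.] [ 12 127 177]
(298, 133) [ 525.  237. 1286.] [20  8 97]
(233, 157) [725. 364.  26.] [ 30  25 216]
(150, 210) [600. 553.  27.] [ 15 116 154]
scene
(237, 219) [526. 290.  81.] [ 17 146 238]
(257, 222) [545. 251.  80.] [ 17 149 236]
(277, 217) [585. 230.  80.] [ 17 147 236]
(297, 224) [592. 184.  80.] [ 18 138 240]
(265, 205) [611. 285.  73.] [ 15   5 101]
(220, 265) [423. 240.  53.] [ 23  90 250]
(385, 303) [559. -41.  27.] [ 20   3 244]
(352, 350) [432. -45.  27.] [ 15   2 245]
(374, 300) [502. -39.  81.] [ 13 171 209]
(375, 312) [488. -50.  71.] [ 12 176 123]
blanks
(array([590.1, 198.7], dtype=float32), 51.9, [9.7, 49.1])
(array([604.3, 190.5], dtype=float32), 55.5, [13.7, 46.2])
rail
(array([613.9, 283.3], dtype=float32), 127.0, [9.3, 228.9])
se
(array([438.3, -47.7], dtype=float32), 3.9, [19.8, 69.2])
(array([556.3, -39.7], dtype=float32), 3.8, [20.1, 71.1])
grip
(array([496.8, -40.8], dtype=float32), 3.6, [18.9, 49.0])[ WARN:0@0.224] global loadsave.cpp:1063 imwrite_ Unsupported depth image for selected encoder is fallbacked to CV_8U.
```

```bash
cat > go.py <<'E'
from h import *
from scipy.spatial.transform import Rotation as Ro
def go(p,ydir,s=None):
    """shift (m, tool axes) and turn (deg) to world p with tool y along ydir (deg, mod 180)"""
    s=s or read_state();w,x,y,z=s['tool_rot'];R=Ro.from_quat([x,y,z,w]).as_matrix()
    yd=np.degrees(np.arctan2(R[1,1],R[0,1]));t=(yd-ydir+90)%180-90
    print('t',round(s['time_s'],2),'tcp',s['ee_pos'].round(1),'yaw',yd.round(2),'F',s['contact_force'].round(1),'tq',s['torque'].round(2),'g',round(s['grip_width'],3),round(s['grip_force'],1))
    if p is not None: print('shift',(R.T@(np.array(p)-s['ee_pos'])/1000).round(4),'turn',round(t,2),'tilt',R[:,2].round(4))
E
python3 - <<'E'
from go import *
go((470,-42,230),93.7)
E
```

```text
t 0.1 tcp [188.  595.5 230.5] yaw 72.48 F [ 0.4  0.7 -0.7] tq [ 0.03 -0.04 -0.06] g 0.998 0.0
shift [-0.4608 -0.5231  0.0014] turn -21.22 tilt [-3.0e-04 -1.5e-03 -1.0e+00]
```

Call:
arm_command:
  targets:
    - {"xyz": [-0.46, -0.523, 0.0], "turn": -21.2, "claw": 0.0854}
    - {"xyz": [-0.46, -0.523, 0.0], "turn": -21.2, "claw": 0.0854}
    - {"xyz": [-0.46, -0.523, 0.0], "turn": -21.2, "claw": 0.0854}
    - {"xyz": [-0.46, -0.523, 0.0], "turn": -21.2, "claw": 0.0854}
    - {"xyz": [-0.46, -0.523, 0.0], "turn": -21.2, "claw": 0.0854}
    - {"xyz": [-0.46, -0.523, 0.0], "turn": -21.2, "claw": 0.0854}
    - {"xyz": [-0.46, -0.523, 0.0], "turn": -21.2, "claw": 0.0854}
    - {"xyz": [-0.46, -0.523, 0.0], "turn": -21.2, "claw": 0.0854}
    - {"xyz": [-0.46, -0.523, 0.0], "turn": -21.2, "claw": 0.0854}
    - {"xyz": [-0.46, -0.523, 0.0], "turn": -21.2, "claw": 0.0854}
    - {"xyz": [-0.46, -0.523, 0.0], "turn": -21.2, "claw": 0.0854}
    - {"xyz": [-0.46, -0.523, 0.0], "turn": -21.2, "claw": 0.0854}
    - {"xyz": [-0.46, -0.523, 0.0], "turn": -21.2, "claw": 0.0854}
    - {"xyz": [-0.46, -0.523, 0.0], "turn": -21.2, "claw": 0.0854}
    - {"xyz": [-0.46, -0.523, 0.0], "turn": -21.2, "claw": 0.0854}
    - {"xyz": [-0.46, -0.523, 0.0], "turn": -21.2, "claw": 0.0854}
    - {"xyz": [-0.46, -0.523, 0.0], "turn": -21.2, "claw": 0.0854}
    - {"xyz": [-0.46, -0.523, 0.0], "turn": -21.2, "claw": 0.0854}

```text
time_s: 1.9
ee_pos: [469.0, -39.7, 231.1]
tool_rot: [-0.0, -0.033, 0.999, 0.0]
contact_force: [0.1, 0.2, -0.4]
grip_width: 0.996
grip_force: 0.0
```

```bash
cat >> m.py <<'E'
def wrist():
    """wrist picture with rvec/tvec from measured pose"""
    from scipy.spatial.transform import Rotation as Ro
    s=read_state();d=get('wrist');w,x,y,z=s['tool_rot'];T=np.eye(4);T[:3,:3]=Ro.from_quat([x,y,z,w]).as_matrix();T[:3,3]=s['ee_pos']
    C=np.linalg.inv(T@np.array(d['tool_from_camera']))
    d['rvec']=cv2.Rodrigues(C[:3,:3])[0].ravel();d['tvec']=C[:3,3];np.savez('wrist.npz',**d);return d
E
python3 - <<'E'
from go import *; from m import *
go((497,-42,150),93.7)
d=wrist();cv2.imwrite('pics/w1.png',d['image'][:,:,::-1]);print(d['tool_from_camera'])
E
```

```text
t 1.9 tcp [469.  -39.7 231.1] yaw 93.82 F [ 0.1  0.2 -0.4] tq [ 0.07 -0.04  0.03] g 0.996 0.0
shift [-0.0278 -0.0042  0.0811] turn 0.12 tilt [-5.e-04  6.e-04 -1.e+00]
[[-1.27702394e-04 -9.52011563e-01 -3.06062031e-01  7.85219805e+01]
 [ 9.99999900e-01  9.67045223e-06 -4.47323580e-04  1.00186072e+00]
 [ 4.28816979e-04 -3.06062057e-01  9.52011467e-01 -1.41470817e+02]
 [ 0.00000000e+00  0.00000000e+00  0.00000000e+00  1.00000000e+00]]
```

View pics/w1.png

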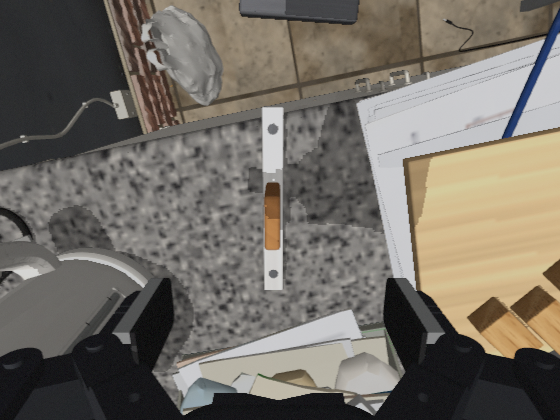

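The wrist view shows the straightedge upright from (272,108) to (273,290), with its grip at (272,215). The kettle is on the left around (100,330) and the blanks are at the lower right.

```bash
python3 - <<'E'
from go import *; from m import *
d=load('wrist');P=pts(d);Z=P[...,2];hsv=cv2.cvtColor(d['image'],cv2.COLOR_RGB2HSV)
b=np.zeros(Z.shape,bool);b[95:300,250:300]=1
m=b&(hsv[...,1]>130)&(Z>74);print('grip top z',np.median(Z[m]));print(*rect(d,m,80),sep='\n')
m=b&(hsv[...,1]<25)&(hsv[...,2]>160)&(Z>18)&(Z<34);print('bar z',np.median(Z[m]));print(*rect(d,m,26),sep='\n')
s=load('scene');t=load('top')
for n,d2,bx in(('scene',s,(285,340,360,390)),('top',t,(240,275,400,425))):
    P2=pts(d2);h2=cv2.cvtColor(d2['image'],cv2.COLOR_RGB2HSV);b=np.zeros(Z.shape,bool);b[bx[0]:bx[1],bx[2]:bx[3]]=1
    m=b&(h2[...,1]>100)&(P2[...,2]>76);print(n,np.median(P2[m],0).round(1),*rect(d2,m,80,10))
# obstacles within 110 mm of grip, excluding itself
q=P.reshape(-1,3);q=q[(q[:,2]>35)&(q[:,2]<200)&(np.hypot(q[:,0]-497,q[:,1]+42)<140)&(abs(q[:,1]+43)>14)]
q2=pts(t).reshape(-1,3);q2=q2[(q2[:,2]>35)&(q2[:,2]<400)&(np.hypot(q2[:,0]-497,q2[:,1]+42)<160)&(abs(q2[:,1]+43)>14)]
for k in(q,q2): print(len(k),k.min(0).round() if len(k) else'',k.max(0).round() if len(k) else '')
E
```

```text
grip top z 78.66671862569366
(array([495.2, -42.2], dtype=float32), 3.2, [12.0, 48.0])
bar z 24.843728214961885
(array([556.1, -38.5], dtype=float32), 4.0, [19.1, 68.7])
(array([438.5, -46.5], dtype=float32), 4.0, [18.6, 71.3])
scene [494.2 -44.   80. ] (array([495.9, -44. ], dtype=float32), 3.4, [14.1, 51.6])
top [496.7 -43.3  80.1] (array([497.7, -42.8], dtype=float32), 4.1, [13.0, 46.3])
1547 [438. -17.  35.] [634.  98. 163.]
1177 [397. -73.  35.] [656. 118. 293.]
```

```bash
python3 - <<'E'
from go import *; from m import *
for n in('wrist','top'):
    q=pts(load(n)).reshape(-1,3);q=q[(q[:,2]>35)&(q[:,2]<300)&(abs(q[:,0]-496)<60)&(abs(q[:,1]+43)<85)&(abs(q[:,1]+43)>14)]
    print(n,len(q)); print(q[::max(1,len(q)//12)].round())
go((496,-42.7,90),93.9); go((496,-42.7,48),93.9)
E
```

```text
wrist 21171
[[ 461.  -88.  247.]
 [ 461.  -86.  265.]
 [ 469.  -82.  261.]
 [ 482.  -81.  252.]
 [ 458.    6.  281.]
 [ 453.    7.  291.]
 [ 460.  -92.  293.]
 [ 454.   23.  294.]
 [ 466. -101.  292.]
 [ 453.   22.  299.]
 [ 461.   16.  297.]
 [ 463.   25.  299.]
 [ 466.   27.  300.]]
top 0
[]
t 1.95 tcp [469.1 -39.9 231.3] yaw 93.82 F [ 0.2 -1.  -0.1] tq [ 0.03 -0.05  0.03] g 1.002 0.0
shift [-0.0267 -0.0047  0.1412] turn -0.08 tilt [-2.e-04  5.e-04 -1.e+00]
t 1.95 tcp [469.1 -39.9 231.3] yaw 93.82 F [ 0.2 -1.  -0.1] tq [ 0.03 -0.05  0.03] g 1.002 0.0
shift [-0.0267 -0.0047  0.1832] turn -0.08 tilt [-2.e-04  5.e-04 -1.e+00]
```

Call:
arm_command:
  targets:
    - {"xyz": [-0.027, -0.0047, 0.02], "turn": 0, "claw": 0.0854}
    - {"xyz": [-0.027, -0.0047, 0.06], "turn": 0, "claw": 0.0854}
    - {"xyz": [-0.027, -0.0047, 0.1], "turn": 0, "claw": 0.0854}
    - {"xyz": [-0.027, -0.0047, 0.14], "turn": 0, "claw": 0.0854}
    - {"xyz": [-0.027, -0.0047, 0.17], "turn": 0, "claw": 0.0854}
    - {"xyz": [-0.027, -0.0047, 0.185], "turn": 0, "claw": 0.0854}
    - {"xyz": [-0.027, -0.0047, 0.192], "turn": 0, "claw": 0.0854}
    - {"xyz": [-0.027, -0.0047, 0.192], "turn": 0, "claw": 0.0854}
    - {"xyz": [-0.027, -0.0047, 0.192], "turn": 0, "claw": 0.0854}

```text
time_s: 2.85
ee_pos: [497.2, -43.9, 40.1]
tool_rot: [0.001, -0.032, 0.999, 0.0]
contact_force: [-0.7, -0.2, 0.6]
grip_width: 0.998
grip_force: 0.0
```

```bash
python3 - <<'E'
from go import *
go((496,-42.7,40),93.9)
E
```

```text
t 2.85 tcp [497.2 -43.9  40.1] yaw 93.71 F [-0.7 -0.2  0.6] tq [-0.05 -0.    0.03] g 0.998 0.0
shift [0.0011 0.0012 0.0001] turn -0.19 tilt [ 1.2e-03  2.0e-04 -1.0e+00]
```

Now close the fingers on the grip and then lift.

Call:
arm_command:
  targets:
    - {"xyz": [0.001, 0.0005, 0], "turn": 0, "claw": 0.03}
    - {"xyz": [0.001, 0.0005, 0], "turn": 0, "claw": 0.02}
    - {"xyz": [0.001, 0.0005, 0], "turn": 0, "claw": 0.012}
    - {"xyz": [0.001, 0.0005, 0], "turn": 0, "claw": 0}
    - {"xyz": [0.001, 0.0005, 0], "turn": 0, "claw": 0}
    - {"xyz": [0.001, 0.0005, 0], "turn": 0, "claw": 0}
    - {"xyz": [0.001, 0.0005, 0], "turn": 0, "claw": 0}
    - {"xyz": [0.001, 0.0005, 0], "turn": 0, "claw": 0}
    - {"xyz": [0.001, 0.0005, 0], "turn": 0, "claw": 0}
    - {"xyz": [0.001, 0.0005, 0], "turn": 0, "claw": 0}

```text
time_s: 3.85
ee_pos: [495.8, -43.6, 39.5]
tool_rot: [0.0, -0.032, 0.999, 0.0]
contact_force: [-1.6, 0.1, 5.0]
grip_width: 0.156
grip_force: 59.0
```

```bash
python3 - <<'E'
from go import *
go((496,-42.7,230),93.9)
E
```

```text
t 3.85 tcp [495.8 -43.6  39.5] yaw 93.68 F [-1.6  0.1  5. ] tq [0.1  0.26 0.04] g 0.156 59.0
shift [-0.0003  0.001  -0.1905] turn -0.22 tilt [ 3.e-04  2.e-04 -1.e+00]
```

Call:
arm_command:
  targets:
    - {"xyz": [0, 0, -0.01], "turn": 0, "claw": 0}
    - {"xyz": [0, 0, -0.05], "turn": 0, "claw": 0}
    - {"xyz": [0, 0, -0.1], "turn": 0, "claw": 0}
    - {"xyz": [0, 0, -0.15], "turn": 0, "claw": 0}
    - {"xyz": [0, 0, -0.17], "turn": 0, "claw": 0}
    - {"xyz": [0, 0, -0.17], "turn": 0, "claw": 0}

```text
time_s: 4.45
ee_pos: [497.2, -44.0, 212.8]
tool_rot: [0.003, -0.032, 0.999, 0.0]
contact_force: [-0.1, 0.1, -2.9]
grip_width: 0.159
grip_force: 59.2
```

```bash
python3 - <<'E'
from go import *; from m import *
go((496,-42.7,200),93.9)
for n,bx in(('top',(190,262,240,330)),('scene',(200,245,215,315))):
    d=load(n);P=pts(d);Z=P[...,2];hsv=cv2.cvtColor(d['image'],cv2.COLOR_RGB2HSV)
    b=np.zeros(Z.shape,bool);b[bx[0]:bx[1],bx[2]:bx[3]]=1
    hi=b&(Z>72)&(Z<88)&(hsv[...,1]>70)&(hsv[...,2]>170)
    lo=b&(Z<60)&(hsv[...,2]>200)
    print(n,'sat blank',np.percentile(hsv[...,1][hi],[5,50,95]),'sat board',np.percentile(hsv[...,1][lo],[5,50,95]),'val',np.percentile(hsv[...,2][hi],[5,50,95]),np.percentile(hsv[...,2][lo],[5,50,95]))
    print('z blank',np.median(Z[hi]),'board',np.median(Z[lo]))
    big=cv2.resize(d['image'][bx[0]-25:bx[1]+25,bx[2]-30:bx[3]+20],None,fx=5,fy=5,interpolation=cv2.INTER_CUBIC)
    cv2.imwrite(f'pics/{n}2.png',big[:600,:800,::-1])
    # rail
    r=np.zeros(Z.shape,bool);r[(slice(150,250) if n=='top' else slice(190,225)),(slice(205,330))]=1
    rm=r&(hsv[...,1]<60)&(Z>78)&(Z<90)
    q=P[rm][:,:2]
    print('rail top z',np.median(Z[rm]),rm.sum(),*rect(d,rm,84,30))
E
```

```text
t 4.45 tcp [497.2 -44.  212.8] yaw 93.66 F [-0.1  0.1 -2.9] tq [ 0.06 -0.05 -0.04] g 0.159 59.2
shift [0.0012 0.0014 0.0128] turn -0.24 tilt [ 0.0062  0.001  -1.    ]
top sat blank [ 98. 107. 118.] sat board [70. 85. 91.] val [189. 206. 213.] [210. 217. 218.]
z blank 79.92359536838113 board 52.03602541137353
rail top z 83.38928295740321 295 (array([613.8, 283.2], dtype=float32), 127.7, [6.5, 228.9])
scene sat blank [131. 145. 162.] sat board [ 77.  95. 120.] val [186. 236. 242.] [221. 247. 252.]
z blank 80.57845714485462 board 52.69024694429873
rail top z 83.24309846559404 396 (array([612.8, 280.2], dtype=float32), 127.8, [16.8, 225.0])
```

View pics/top2.png

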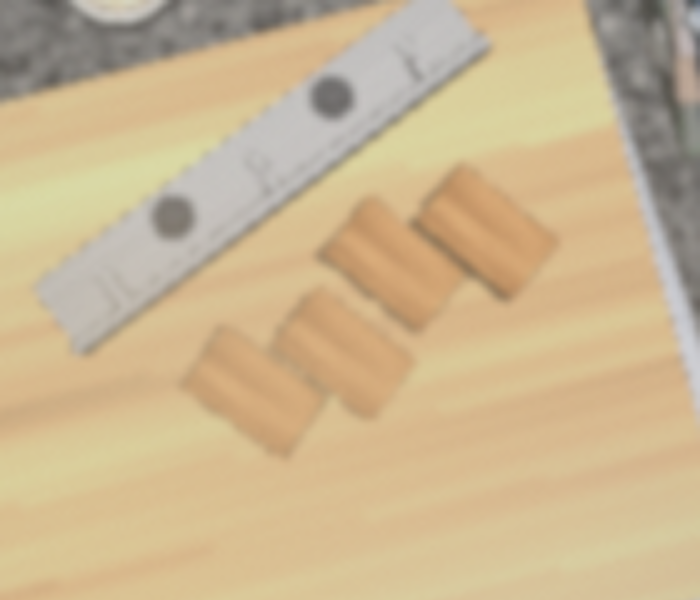

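The crop shows the rail's working-face edge from (90,352) to (490,45). The blanks are at (255,390), (345,353), (395,262) and (487,232), slightly askew and staggered.

```bash
cat > bl.py <<'E'
from go import *; from m import *
def blk(n,bx,t,vmin,er=9,S=6):
    d=load(n);x0,x1,y0,y1=bx
    im=cv2.resize(d['image'][y0:y1,x0:x1],None,fx=S,fy=S,interpolation=cv2.INTER_CUBIC);h=cv2.cvtColor(im,cv2.COLOR_RGB2HSV)
    m=((h[...,1]>t)&(h[...,2]>vmin)).astype(np.uint8);m=cv2.erode(m,np.ones((er,er)))
    out=[]
    for c in cv2.findContours(m,cv2.RETR_EXTERNAL,cv2.CHAIN_APPROX_NONE)[0]:
        if cv2.contourArea(c)<1200: continue
        uv=(c.reshape(-1,2)+.5)/S-.5+[x0,y0];w=ray(d,uv,80)[:,:2].astype(np.float32)
        b=cv2.boxPoints(cv2.minAreaRect(w));e=[b[1]-b[0],b[2]-b[1]];l=max(e,key=np.linalg.norm)
        out.append((b.mean(0),np.degrees(np.arctan2(l[1],l[0]))%180,sorted(np.linalg.norm(x) for x in e)))
    return sorted(out,key=lambda o:-o[0][1])
def face(n,bx,z=84,S=6):
    d=load(n);x0,x1,y0,y1=bx
    im=cv2.resize(d['image'][y0:y1,x0:x1],None,fx=S,fy=S,interpolation=cv2.INTER_CUBIC);h=cv2.cvtColor(im,cv2.COLOR_RGB2HSV)
    m=(h[...,1]<48).astype(np.uint8)
    c=max(cv2.findContours(m,cv2.RETR_EXTERNAL,cv2.CHAIN_APPROX_NONE)[0],key=cv2.contourArea).reshape(-1,2)
    w=ray(d,(c+.5)/S-.5+[x0,y0],z)[:,:2];ax=np.array([np.cos(np.radians(37.5)),np.sin(np.radians(37.5))]);al=w@[-ax[1],ax[0]]
    # near edge: min of ax per bin along
    lo,hi=np.percentile(al,[5,95]);k=[]
    for a in np.arange(lo,hi,4):
        s=w[(al>=a)&(al<a+4)]
        if len(s): k.append(s[np.argmin(s@ax)])
    vx,vy,px,py=cv2.fitLine(np.float32(k),cv2.DIST_HUBER,0,.01,.01).ravel();r=np.array(k)-[px,py]
    return (px,py),np.degrees(np.arctan2(vy,vx))%180,np.std(r@[-vy,vx]),(w[np.argmin(al)],w[np.argmax(al)])
E
python3 - <<'E'
from bl import *
print('face top',face('top',(215,312,165,240)))
print('face scene',face('scene',(212,322,197,216)))
for o in blk('top',(240,330,195,262),97,150): print('top',o)
for o in blk('scene',(222,312,206,240),118,210): print('sc',o)
E
```

```text
face top ((np.float32(609.2118), np.float32(282.6249)), np.float32(127.37369), np.float64(0.19668726970702363), (array([683.65481267, 192.81214113]), array([543.66393903, 373.69718057])))
face scene ((np.float32(583.5266), np.float32(258.4431)), np.float32(127.44885), np.float64(4.776487549256644), (array([682.69377881, 193.54621571]), array([545.47031925, 370.98562208])))
top (array([526.1974 , 294.28787], dtype=float32), np.float32(55.947792), [np.float32(29.28246), np.float32(50.568718)])
top (array([543.95984, 254.97989], dtype=float32), np.float32(53.524067), [np.float32(30.0083), np.float32(51.192993)])
top (array([590.8106 , 212.31255], dtype=float32), np.float32(51.492783), [np.float32(68.46972), np.float32(75.60416)])
sc (array([528.6281 , 294.55246], dtype=float32), np.float32(59.810425), [np.float32(32.128445), np.float32(50.673016)])
sc (array([546.6708 , 254.93318], dtype=float32), np.float32(57.60048), [np.float32(32.7676), np.float32(53.079266)])
sc (array([585.8659 , 232.08157], dtype=float32), np.float32(51.234642), [np.float32(30.134647), np.float32(49.953823)])
sc (array([600.32574, 192.70197], dtype=float32), np.float32(51.802254), [np.float32(29.858469), np.float32(51.60541)])
```

```bash
python3 - <<'E'
from go import *
go((509,204,180),37.4)
E
```

```text
t 4.45 tcp [497.2 -44.  212.8] yaw 93.66 F [-0.1  0.1 -2.9] tq [ 0.06 -0.05 -0.04] g 0.159 59.2
shift [-0.0274  0.2467  0.0331] turn 56.26 tilt [ 0.0062  0.001  -1.    ]
```

Call:
arm_command:
  targets:
    - {"xyz": [-0.003, 0.03, 0.0], "turn": 8, "claw": 0}
    - {"xyz": [-0.006, 0.06, 0.0], "turn": 16, "claw": 0}
    - {"xyz": [-0.01, 0.09, 0.0], "turn": 24, "claw": 0}
    - {"xyz": [-0.013, 0.12, 0.0], "turn": 32, "claw": 0}
    - {"xyz": [-0.017, 0.15, 0.0], "turn": 40, "claw": 0}
    - {"xyz": [-0.02, 0.18, 0.01], "turn": 48, "claw": 0}
    - {"xyz": [-0.024, 0.21, 0.02], "turn": 56, "claw": 0}
    - {"xyz": [-0.0272, 0.235, 0.03], "turn": 56.2, "claw": 0}
    - {"xyz": [-0.0274, 0.2467, 0.03], "turn": 56.3, "claw": 0}
    - {"xyz": [-0.0274, 0.2467, 0.03], "turn": 56.3, "claw": 0}
    - {"xyz": [-0.0274, 0.2467, 0.03], "turn": 56.3, "claw": 0}
    - {"xyz": [-0.0274, 0.2467, 0.03], "turn": 56.3, "claw": 0}

```text
time_s: 5.65
ee_pos: [507.5, 202.3, 179.7]
tool_rot: [0.0, 0.444, 0.896, 0.0]
contact_force: [0.7, 0.1, -2.5]
grip_width: 0.157
grip_force: 59.1
```

```bash
python3 - <<'E'
from bl import *
go((509,204,120),37.4)
d=wrist();cv2.imwrite('pics/w2.png',d['image'][:,:,::-1])
E
```

```text
t 5.65 tcp [507.5 202.3 179.7] yaw 37.26 F [ 0.7  0.1 -2.5] tq [-0.   -0.03 -0.04] g 0.157 59.1
shift [0.0005 0.0022 0.0597] turn -0.14 tilt [ 5.e-04 -2.e-04 -1.e+00]
```

View pics/w2.png

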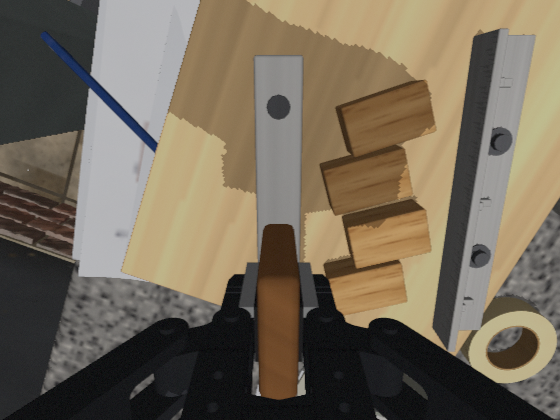

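The wrist view shows the straightedge pointing up at column 278. The blanks are near (385,117), (368,178), (388,235) and (365,288). The rail's face runs from (475,35)/(499,30) to (435,330)/(452,345).

```bash
python3 - <<'E'
from bl import *
d=load('wrist')
n=np.array([np.cos(np.radians(37.37)),np.sin(np.radians(37.37))]);t=np.array([-n[1],n[0]])
g=cv2.cvtColor(d['image'],cv2.COLOR_RGB2GRAY).astype(float);h=cv2.cvtColor(d['image'],cv2.COLOR_RGB2HSV)
for nm,z,a,b in(('base',52,(475,36),(436,325)),('top',84,(497,45),(452,335))):
    k=[]
    for v in range(60,310,5):
        u=a[0]+(v-a[1])*(b[0]-a[0])/(b[1]-a[1]);us=np.arange(int(u)-9,int(u)+10)
        q=(h[...,1] if nm=='base' else -g)[v,us].astype(float);D=np.diff(q);i=np.argmin(D);k.append((us[i]+.5,v))
    w=ray(d,k,z)[:,:2];vx,vy,px,py=cv2.fitLine(np.float32(w),cv2.DIST_HUBER,0,.01,.01).ravel()
    print(nm,'angle',np.degrees(np.arctan2(vy,vx))%180,'n',np.array([px,py])@n,'std',np.std((w-[px,py])@[-vy,vx]))
for nm,a in(('L',256),('R',301)):
    k=[]
    for v in range(65,200,5):
        us=np.arange(a-8,a+9);D=np.diff(h[v,us,1].astype(float))*(-1 if nm=='L' else 1);k.append((us[np.argmax(D)]+.5,v))
    w=ray(d,k,166)[:,:2];vx,vy,px,py=cv2.fitLine(np.float32(w),cv2.DIST_HUBER,0,.01,.01).ravel()
    print(nm,np.degrees(np.arctan2(vy,vx))%180,'n',np.array([px,py])@n)
for o in blk('wrist',(318,440,75,320),120,110,5,3): print(o, 'n,t',o[0]@n,o[0]@t)
E
```

```text
base angle 127.7804 n 658.5453410914739 std 0.23386745855679883
top angle 127.699715 n 657.2754112822843 std 0.2177253681470183
L 127.20717 n 516.8419904406486
R 127.32492 n 536.4543815708458
(array([526.32007, 296.03183], dtype=float32), np.float32(55.707066), [np.float32(32.255043), np.float32(53.767776)]) n,t 597.9631018381463 -84.18899852579919
(array([543.6675 , 256.53693], dtype=float32), np.float32(53.255657), [np.float32(31.816372), np.float32(53.599934)]) n,t 587.7778357565893 -126.1060650895012
(array([575.5636, 240.4761], dtype=float32), np.float32(51.90667), [np.float32(13.213114), np.float32(54.207474)]) n,t 603.3784454767053 -158.22978403077357
(array([588.41   , 230.28236], dtype=float32), np.float32(53.98554), [np.float32(19.24725), np.float32(54.38331)]) n,t 607.4006863062374 -174.12831444128727
(array([598.0515, 194.772 ], dtype=float32), np.float32(51.527348), [np.float32(31.97181), np.float32(52.754013)]) n,t 593.5097707214492 -208.201580886744
```

Call:
arm_command:
  targets:
    - {"xyz": [0, 0, 0.03], "turn": -0.35, "claw": 0}
    - {"xyz": [0, 0, 0.055], "turn": -0.35, "claw": 0}
    - {"xyz": [0, 0, 0.07], "turn": -0.35, "claw": 0}
    - {"xyz": [0, 0, 0.08], "turn": -0.35, "claw": 0}
    - {"xyz": [0, 0, 0.084], "turn": -0.35, "claw": 0}
    - {"xyz": [0, 0, 0.084], "turn": -0.35, "claw": 0}
    - {"xyz": [0, 0, 0.084], "turn": -0.35, "claw": 0}
    - {"xyz": [0, 0, 0.084], "turn": -0.35, "claw": 0}

```text
time_s: 6.5
ee_pos: [507.7, 204.4, 96.1]
tool_rot: [0.0, 0.441, 0.898, 0.001]
contact_force: [-0.2, 0.9, -1.7]
grip_width: 0.158
grip_force: 59.0
```

```bash
python3 - <<'E'
from bl import *
go((509,204,93),37.6)
d=load('wrist');d=wrist()
E
```

```text
t 6.5 tcp [507.7 204.4  96.1] yaw 37.73 F [-0.2  0.9 -1.7] tq [ 0.02  0.04 -0.01] g 0.158 59.0
shift [-0.0011  0.0008  0.0031] turn 0.13 tilt [ 1.2e-03  8.0e-04 -1.0e+00]
```

Call:
arm_command:
  targets:
    - {"xyz": [0, 0.003, 0.001], "turn": 0.1, "claw": 0}
    - {"xyz": [0, 0.008, 0.002], "turn": 0.1, "claw": 0}
    - {"xyz": [0, 0.012, 0.0025], "turn": 0.1, "claw": 0}
    - {"xyz": [0, 0.014, 0.0025], "turn": 0.1, "claw": 0}
    - {"xyz": [0, 0.0155, 0.0025], "turn": 0.1, "claw": 0}
    - {"xyz": [0, 0.017, 0.0025], "turn": 0.1, "claw": 0}
    - {"xyz": [0, 0.0185, 0.0025], "turn": 0.1, "claw": 0}
    - {"xyz": [0, 0.02, 0.0025], "turn": 0.1, "claw": 0}
    - {"xyz": [0, 0.0215, 0.0025], "turn": 0.1, "claw": 0}
    - {"xyz": [0, 0.023, 0.0025], "turn": 0.1, "claw": 0}
    - {"xyz": [0, 0.0245, 0.0025], "turn": 0.1, "claw": 0}
    - {"xyz": [0, 0.026, 0.0025], "turn": 0.1, "claw": 0}
    - {"xyz": [0, 0.0275, 0.0025], "turn": 0.1, "claw": 0}
    - {"xyz": [0, 0.029, 0.0025], "turn": 0.1, "claw": 0}
    - {"xyz": [0, 0.0305, 0.0025], "turn": 0.1, "claw": 0}
    - {"xyz": [0, 0.032, 0.0025], "turn": 0.1, "claw": 0}
    - {"xyz": [0, 0.0335, 0.0025], "turn": 0.1, "claw": 0}
    - {"xyz": [0, 0.035, 0.0025], "turn": 0.1, "claw": 0}
    - {"xyz": [0, 0.0365, 0.0025], "turn": 0.1, "claw": 0}
    - {"xyz": [0, 0.038, 0.0025], "turn": 0.1, "claw": 0}

```text
time_s: 8.55
ee_pos: [537.2, 227.6, 92.7]
tool_rot: [-0.0, 0.441, 0.897, -0.0]
contact_force: [-2.9, -0.4, -2.1]
grip_width: 0.157
grip_force: 59.2
```

```bash
cat > st.py <<'E'
from go import *
n=np.array([.792,.6101,0]);t=np.array([-.6101,.792,0])
def st():
    s=read_state();F=s['contact_force'];p=s['ee_pos'];go(None,0,s)
    print('n %.1f t %.1f z %.1f Fn %.2f Ft %.2f Fz %.2f Tz %.2f'%(p@n,p@t,p[2],F@n,F@t,F[2],s['torque'][2]))
st()
E
python3 - <<'E'
from st import *
from bl import *
d=wrist();cv2.imwrite('pics/w3.png',d['image'][:,:,::-1])
E
```

```text
t 8.55 tcp [537.2 227.6  92.7] yaw 37.63 F [-2.9 -0.4 -2.1] tq [-0.16  0.55  0.01] g 0.157 59.2
n 564.3 t -147.5 z 92.7 Fn -2.54 Ft 1.50 Fz -2.08 Tz 0.01
```

View pics/w3.png

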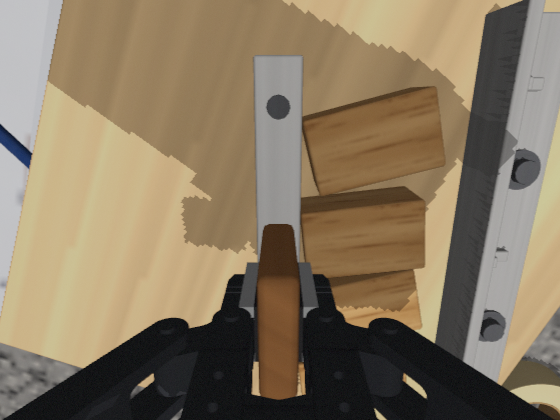

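The wrist view shows blank 2 (365,235) nearly square against the straightedge. Blank 1 (375,140) has just come into contact and is still askew. No jam so far (Fn about 2.5 N).

Call:
arm_command:
  targets:
    - {"xyz": [0, 0.0015, 0], "turn": 0, "claw": 0}
    - {"xyz": [0, 0.003, 0], "turn": 0, "claw": 0}
    - {"xyz": [0, 0.0045, 0], "turn": 0, "claw": 0}
    - {"xyz": [0, 0.006, 0], "turn": 0, "claw": 0}
    - {"xyz": [0, 0.0075, 0], "turn": 0, "claw": 0}
    - {"xyz": [0, 0.009, 0], "turn": 0, "claw": 0}
    - {"xyz": [0, 0.0105, 0], "turn": 0, "claw": 0}
    - {"xyz": [0, 0.012, 0], "turn": 0, "claw": 0}
    - {"xyz": [0, 0.0135, 0], "turn": 0, "claw": 0}
    - {"xyz": [0, 0.015, 0], "turn": 0, "claw": 0}
    - {"xyz": [0, 0.016, 0], "turn": 0, "claw": 0}
    - {"xyz": [0, 0.017, 0], "turn": 0, "claw": 0}
    - {"xyz": [0, 0.018, 0], "turn": 0, "claw": 0}

```text
time_s: 9.9
ee_pos: [551.5, 238.5, 92.8]
tool_rot: [-0.0, 0.441, 0.897, -0.0]
contact_force: [-1.9, 0.1, -2.2]
grip_width: 0.157
grip_force: 59.2
```

```bash
python3 - <<'E'
from st import *
from bl import *
d=wrist();cv2.imwrite('pics/w4.png',d['image'][:,:,::-1])
E
```

```text
t 9.9 tcp [551.5 238.5  92.8] yaw 37.63 F [-1.9  0.1 -2.2] tq [-0.16  0.4   0.05] g 0.157 59.2
n 582.2 t -147.6 z 92.8 Fn -1.42 Ft 1.25 Fz -2.21 Tz 0.05
```

View pics/w4.png

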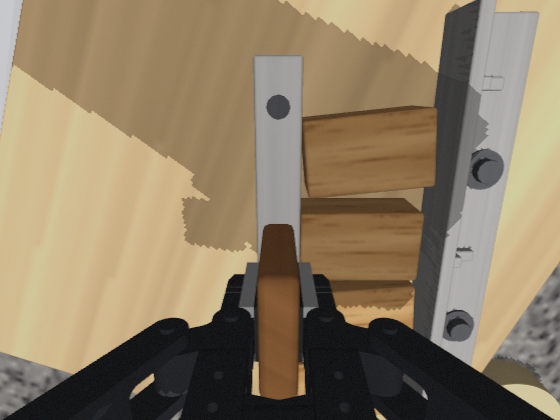

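The blanks are now nearly square: blank 1 at (370,150), blank 2 at (362,240). The remaining gap to the rail is about 9 mm, so I'll go slower.

Call:
arm_command:
  targets:
    - {"xyz": [0, 0.001, 0], "turn": 0, "claw": 0}
    - {"xyz": [0, 0.002, 0], "turn": 0, "claw": 0}
    - {"xyz": [0, 0.003, 0], "turn": 0, "claw": 0}
    - {"xyz": [0, 0.004, 0], "turn": 0, "claw": 0}
    - {"xyz": [0, 0.0045, 0], "turn": 0, "claw": 0}
    - {"xyz": [0, 0.005, 0], "turn": 0, "claw": 0}
    - {"xyz": [0, 0.0055, 0], "turn": 0, "claw": 0}
    - {"xyz": [0, 0.006, 0], "turn": 0, "claw": 0}

```text
time_s: 10.75
ee_pos: [556.2, 242.1, 92.8]
tool_rot: [-0.0, 0.441, 0.897, 0.0]
contact_force: [-1.8, -0.5, -0.8]
grip_width: 0.152
grip_force: 59.2
```

```bash
python3 st.py
```

```text
t 10.75 tcp [556.2 242.1  92.8] yaw 37.63 F [-1.8 -0.5 -0.8] tq [-0.29  0.47  0.05] g 0.152 59.2
n 588.2 t -147.6 z 92.8 Fn -1.72 Ft 0.75 Fz -0.83 Tz 0.05
```

Call:
arm_command:
  targets:
    - {"xyz": [0, 0.0005, 0], "turn": 0, "claw": 0}
    - {"xyz": [0, 0.001, 0], "turn": 0, "claw": 0}
    - {"xyz": [0, 0.0014, 0], "turn": 0, "claw": 0}
    - {"xyz": [0, 0.0017, 0], "turn": 0, "claw": 0}
    - {"xyz": [0, 0.002, 0], "turn": 0, "claw": 0}

```text
time_s: 11.25
ee_pos: [557.7, 243.3, 92.8]
tool_rot: [-0.0, 0.441, 0.897, -0.0]
contact_force: [-1.8, -1.0, -1.6]
grip_width: 0.155
grip_force: 59.2
```

```bash
python3 st.py
```

```text
t 11.25 tcp [557.7 243.3  92.8] yaw 37.63 F [-1.8 -1.  -1.6] tq [-0.34  0.5   0.01] g 0.155 59.2
n 590.2 t -147.6 z 92.8 Fn -2.08 Ft 0.31 Fz -1.56 Tz 0.01
```

Call:
arm_command:
  targets:
    - {"xyz": [0, 0.0003, 0], "turn": 0, "claw": 0}
    - {"xyz": [0, 0.0006, 0], "turn": 0, "claw": 0}
    - {"xyz": [0, 0.0009, 0], "turn": 0, "claw": 0}
    - {"xyz": [0, 0.0012, 0], "turn": 0, "claw": 0}

```text
time_s: 11.65
ee_pos: [558.4, 243.8, 92.7]
tool_rot: [-0.0, 0.441, 0.897, -0.0]
contact_force: [-4.2, -2.4, -0.4]
grip_width: 0.159
grip_force: 59.4
```

```bash
python3 st.py
```

```text
t 11.65 tcp [558.4 243.8  92.7] yaw 37.63 F [-4.2 -2.4 -0.4] tq [-0.53  0.87  0.08] g 0.159 59.4
n 591.0 t -147.6 z 92.7 Fn -4.85 Ft 0.65 Fz -0.36 Tz 0.08
```

Call:
arm_command:
  targets:
    - {"xyz": [0, 0.0002, 0], "turn": 0, "claw": 0}
    - {"xyz": [0, 0.0002, 0], "turn": 0, "claw": 0}

```text
time_s: 11.85
ee_pos: [558.4, 243.9, 92.7]
tool_rot: [-0.0, 0.441, 0.897, -0.0]
contact_force: [-4.0, -3.3, 0.2]
grip_width: 0.156
grip_force: 59.5
```

```bash
python3 st.py
```

```text
t 11.85 tcp [558.4 243.9  92.7] yaw 37.62 F [-4.  -3.3  0.2] tq [-0.63  1.06  0.11] g 0.156 59.5
n 591.1 t -147.5 z 92.7 Fn -5.20 Ft -0.14 Fz 0.17 Tz 0.11
```

Call:
arm_command:
  targets:
    - {"xyz": [0, 0.0002, 0], "turn": -0.1, "claw": 0}
    - {"xyz": [0, 0.0003, 0], "turn": -0.15, "claw": 0}
    - {"xyz": [0, 0.0003, 0], "turn": -0.15, "claw": 0}

```text
time_s: 12.15
ee_pos: [558.4, 243.9, 92.6]
tool_rot: [-0.001, 0.44, 0.898, -0.001]
contact_force: [-4.6, -3.2, 0.4]
grip_width: 0.155
grip_force: 59.5
```

```bash
python3 st.py
```

```text
t 12.15 tcp [558.4 243.9  92.6] yaw 37.75 F [-4.6 -3.2  0.4] tq [-0.74  1.17 -0.14] g 0.155 59.5
n 591.1 t -147.5 z 92.6 Fn -5.58 Ft 0.22 Fz 0.38 Tz -0.14
```

Call:
arm_command:
  targets:
    - {"xyz": [0, 0.0003, 0], "turn": 0.07, "claw": 0}
    - {"xyz": [0, 0.0006, 0], "turn": 0.07, "claw": 0}
    - {"xyz": [0, 0.001, 0], "turn": 0.07, "claw": 0}
    - {"xyz": [0, 0.001, 0], "turn": 0.07, "claw": 0}

```text
time_s: 12.55
ee_pos: [558.5, 244.0, 92.4]
tool_rot: [-0.001, 0.441, 0.898, -0.001]
contact_force: [-7.4, -3.6, 1.2]
grip_width: 0.156
grip_force: 59.7
```

```bash
python3 st.py; python3 - <<'E'
from bl import *
d=wrist();cv2.imwrite('pics/w5.png',d['image'][:,:,::-1])
E
```

```text
t 12.55 tcp [558.5 244.   92.4] yaw 37.69 F [-7.4 -3.6  1.2] tq [-1.07  1.61 -0.06] g 0.156 59.7
n 591.2 t -147.5 z 92.4 Fn -8.10 Ft 1.67 Fz 1.19 Tz -0.06
```

View pics/w5.png

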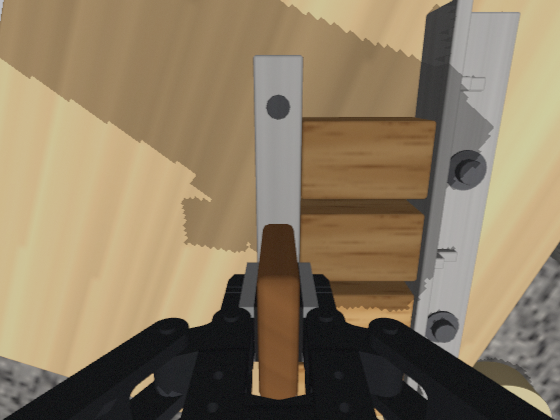

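Blanks 1 and 2 sit square at (365,160) and (362,245) between the straightedge and the rail. Now I'll raise the force in steps.

Call:
arm_command:
  targets:
    - {"xyz": [0, 0.0005, 0], "turn": 0.03, "claw": 0}
    - {"xyz": [0, 0.001, 0], "turn": 0.03, "claw": 0}
    - {"xyz": [0, 0.0015, 0], "turn": 0.03, "claw": 0}
    - {"xyz": [0, 0.002, 0], "turn": 0.03, "claw": 0}
    - {"xyz": [0, 0.002, 0], "turn": 0.03, "claw": 0}

```text
time_s: 13.1
ee_pos: [558.7, 244.0, 92.0]
tool_rot: [-0.002, 0.441, 0.897, -0.003]
contact_force: [-10.7, -8.2, 3.8]
grip_width: 0.156
grip_force: 60.1
```

```bash
python3 st.py
```

```text
t 13.1 tcp [558.7 244.   92. ] yaw 37.63 F [-10.7  -8.2   3.8] tq [-1.77  2.58  0.04] g 0.156 60.1
n 591.3 t -147.6 z 92.0 Fn -13.48 Ft 0.08 Fz 3.84 Tz 0.04
```

Call:
arm_command:
  targets:
    - {"xyz": [0, 0.0005, 0], "turn": -0.02, "claw": 0}
    - {"xyz": [0, 0.001, 0], "turn": -0.02, "claw": 0}
    - {"xyz": [0, 0.0014, 0], "turn": -0.02, "claw": 0}
    - {"xyz": [0, 0.0016, 0], "turn": -0.02, "claw": 0}
    - {"xyz": [0, 0.0016, 0], "turn": -0.02, "claw": 0}
    - {"xyz": [0, 0.0016, 0], "turn": -0.02, "claw": 0}
    - {"xyz": [0, 0.0016, 0], "turn": -0.02, "claw": 0}
    - {"xyz": [0, 0.0016, 0], "turn": -0.02, "claw": 0}
    - {"xyz": [0, 0.0016, 0], "turn": -0.02, "claw": 0}

```text
time_s: 14.0
ee_pos: [558.7, 244.1, 91.9]
tool_rot: [-0.003, 0.441, 0.897, -0.004]
contact_force: [-15.1, -9.9, 7.1]
grip_width: 0.159
grip_force: 60.6
```

```bash
python3 st.py
```

```text
t 14.0 tcp [558.7 244.1  91.9] yaw 37.64 F [-15.1  -9.9   7.1] tq [-2.32  3.47  0.05] g 0.159 60.6
n 591.4 t -147.6 z 91.9 Fn -18.01 Ft 1.33 Fz 7.11 Tz 0.05
```

Call:
arm_command:
  targets:
    - {"xyz": [0, 0, 0], "turn": -0.03, "claw": 0}
    - {"xyz": [0, 0, 0], "turn": -0.03, "claw": 0}
    - {"xyz": [0, 0, 0], "turn": -0.03, "claw": 0}
    - {"xyz": [0, 0, 0], "turn": -0.03, "claw": 0}
    - {"xyz": [0, 0, 0], "turn": -0.03, "claw": 0}
    - {"xyz": [0, -0.001, 0], "turn": -0.03, "claw": 0}
    - {"xyz": [0, -0.002, 0], "turn": -0.03, "claw": 0}
    - {"xyz": [0, -0.003, 0], "turn": -0.03, "claw": 0}
    - {"xyz": [0, -0.004, 0], "turn": -0.03, "claw": 0}
    - {"xyz": [0, -0.005, 0], "turn": -0.03, "claw": 0}
    - {"xyz": [0, -0.006, 0], "turn": -0.03, "claw": 0}
    - {"xyz": [0, -0.007, 0], "turn": -0.03, "claw": 0}
    - {"xyz": [0, -0.008, 0], "turn": -0.03, "claw": 0}
    - {"xyz": [0, -0.01, 0], "turn": -0.03, "claw": 0}
    - {"xyz": [0, -0.013, 0], "turn": -0.03, "claw": 0}
    - {"xyz": [0, -0.017, 0], "turn": -0.03, "claw": 0}
    - {"xyz": [0, -0.021, 0], "turn": -0.03, "claw": 0}
    - {"xyz": [0, -0.024, 0], "turn": -0.03, "claw": 0}
    - {"xyz": [0, -0.026, 0], "turn": -0.03, "claw": 0}
    - {"xyz": [0, -0.026, 0], "turn": -0.03, "claw": 0}

```text
time_s: 16.0
ee_pos: [542.0, 231.1, 92.9]
tool_rot: [-0.0, 0.441, 0.898, 0.0]
contact_force: [0.4, 1.2, -2.2]
grip_width: 0.155
grip_force: 59.3
```

```bash
python3 st.py; python3 - <<'E'
from bl import *
d=wrist();cv2.imwrite('pics/w6.png',d['image'][:,:,::-1])
E
```

```text
t 16.0 tcp [542.  231.1  92.9] yaw 37.72 F [ 0.4  1.2 -2.2] tq [ 0.01  0.03 -0.01] g 0.155 59.3
n 570.3 t -147.7 z 92.9 Fn 1.06 Ft 0.71 Fz -2.22 Tz -0.01
```

View pics/w6.png

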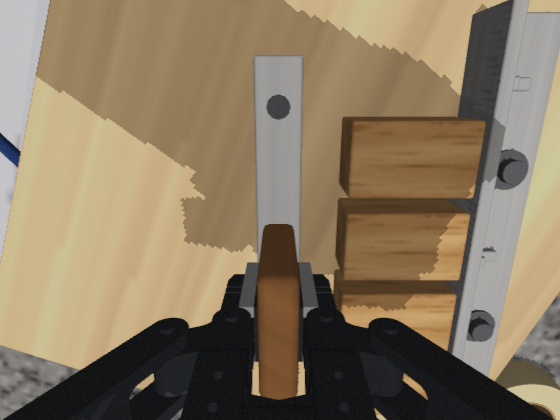

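The straightedge is clear of the row. Blanks 1–3, at (412,160), (400,240) and (395,310), are flush and square at the rail. Next I'll lower the straightedge onto the board.

Call:
arm_command:
  targets:
    - {"xyz": [0, -0.001, 0.0005], "turn": 0, "claw": 0}
    - {"xyz": [0, -0.001, 0.001], "turn": 0, "claw": 0}
    - {"xyz": [0, -0.001, 0.0014], "turn": 0, "claw": 0}
    - {"xyz": [0, -0.001, 0.0018], "turn": 0, "claw": 0}
    - {"xyz": [0, -0.001, 0.0018], "turn": 0, "claw": 0}

```text
time_s: 16.55
ee_pos: [541.4, 230.8, 91.6]
tool_rot: [-0.0, 0.44, 0.898, 0.0]
contact_force: [-3.4, -1.0, 5.6]
grip_width: 0.157
grip_force: 60.6
```

```bash
python3 st.py
```

```text
t 16.55 tcp [541.4 230.8  91.6] yaw 37.73 F [-3.4 -1.   5.6] tq [-0.28  0.68  0.01] g 0.157 60.6
n 569.6 t -147.6 z 91.6 Fn -3.28 Ft 1.25 Fz 5.59 Tz 0.01
```

Call:
arm_command:
  targets:
    - {"xyz": [0, 0, -0.0008], "turn": 0, "claw": 0}
    - {"xyz": [0, 0, -0.0008], "turn": 0, "claw": 0.015}
    - {"xyz": [0, 0, -0.0008], "turn": 0, "claw": 0.02}
    - {"xyz": [0, 0, -0.0008], "turn": 0, "claw": 0.03}
    - {"xyz": [0, 0, -0.0008], "turn": 0, "claw": 0.038}
    - {"xyz": [0, 0, -0.0008], "turn": 0, "claw": 0.038}
    - {"xyz": [0, 0, -0.0008], "turn": 0, "claw": 0.038}
    - {"xyz": [0, 0, -0.01], "turn": 0, "claw": 0.038}
    - {"xyz": [0, 0, -0.03], "turn": 0, "claw": 0.038}
    - {"xyz": [0, 0, -0.06], "turn": 0, "claw": 0.038}
    - {"xyz": [0, 0, -0.1], "turn": 0, "claw": 0.038}
    - {"xyz": [0, 0, -0.15], "turn": 0, "claw": 0.038}
    - {"xyz": [0.0, 0, -0.18], "turn": 0, "claw": 0.038}
    - {"xyz": [0.0, 0, -0.18], "turn": 0, "claw": 0.038}
    - {"xyz": [0.0, 0, -0.18], "turn": 0, "claw": 0.038}

```text
time_s: 18.05
ee_pos: [541.5, 230.7, 272.0]
tool_rot: [0.0, 0.44, 0.898, 0.001]
contact_force: [-0.3, -0.7, -0.3]
grip_width: 0.447
grip_force: 0.0
```

```bash
python3 st.py; python3 - <<'E'
from bl import *
d=wrist();cv2.imwrite('pics/w7.png',d['image'][:,:,::-1])
P=pts(d);h=cv2.cvtColor(d['image'],cv2.COLOR_RGB2HSV)
m=(P[...,2]>124)&(P[...,2]<140)&(h[...,1]>110);print('grip top',np.median(P[m],0),*rect(d,m,132))
for o in blk('wrist',(0,560,0,420),118,100,5,2):
    if max(o[2])<200:print(o)
E
```

```text
t 18.05 tcp [541.5 230.7 272. ] yaw 37.73 F [-0.3 -0.7 -0.3] tq [-0.01  0.01  0.06] g 0.447 0.0
n 569.6 t -147.6 z 272.0 Fn -0.65 Ft -0.40 Fz -0.26 Tz 0.06
grip top [549.23738831 220.94189726 130.88390211] (array([775.4, 134.9], dtype=float32), 6.7, [13.1, 33.2]) (array([655.9, 101.5], dtype=float32), 0.6, [13.9, 37.6]) (array([541.2, 231.3], dtype=float32), 127.7, [12.3, 49.0])
(array([724.875  , 385.98895], dtype=float32), np.float32(54.163437), [np.float32(9.726265), np.float32(42.937428)])
(array([557.0381, 307.7677], dtype=float32), np.float32(37.71927), [np.float32(31.00917), np.float32(52.82593)])
(array([581.8417 , 275.68073], dtype=float32), np.float32(37.708176), [np.float32(31.05878), np.float32(53.208557)])
(array([606.42175, 243.51593], dtype=float32), np.float32(37.68862), [np.float32(31.354641), np.float32(53.63986)])
(array([551.377  , 218.75674], dtype=float32), np.float32(127.395966), [np.float32(12.5961), np.float32(52.26741)])
(array([631.3902 , 211.21494], dtype=float32), np.float32(37.685394), [np.float32(30.37837), np.float32(53.61346)])
```

View pics/w7.png

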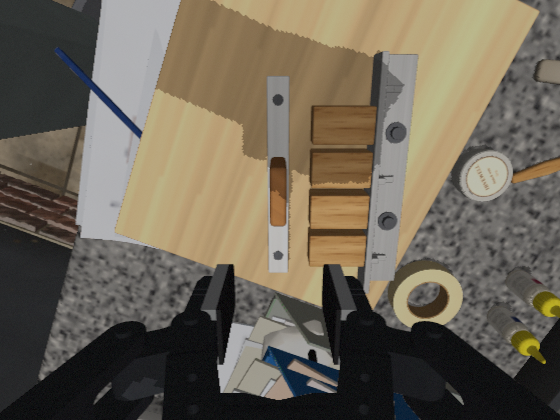

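The four blanks stand collinear and square (within 0.1°) at the rail: (343,125), (341,168), (339,211) and (337,250). The straightedge stands upright and clear at (278,175). The tin at (487,175) and the tape at (428,297) look undisturbed.

```bash
python3 -c "
from rig import order; print(order.hand_in())"
```

```text
the job is handed in; nothing more can be done
None
```

I pushed the four blanks flush and square against the rail, pressed the row at about 18 N, stood the straightedge on the board about 88 mm in front of the face, and handed the job in; the hand-in returned no verdict, individual blank forces couldn't be measured, and the sanding block was not re-checked at the end.

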